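# Set the eyelet and hold the press dial unlocked

## Robot

A 6-joint arm with a two-finger parallel gripper is mounted at the origin on the work surface. World frame = base frame: x ahead of the robot, y to its left, z up, the work surface at z = 0. Lengths are in m, angles in rad, forces in N, time in s.
With the tool pointing down it reaches from about 0.35 to 0.975 m from the base axis. Payload 4.9 kg.
Tool frame: the origin (TCP) lies midway between the tips of the shut fingers; the grasp point (between the pads) lies 19 mm behind it; z points along the fingers, y is the line along which they close (so a half turn about z gives the same grasp; the last joint's range is limited). The gripper opens to 85 mm and grips with 20 to 120 N. Pads are 22 mm wide; open, the fingers measure 114 mm over their backs; the gripper's body (76 mm by 85 mm) begins 54 mm behind the grasp point. The pads swing forward as they close: fully open they stand 13 mm farther back than shut.
Start: joints at [-1.426, 0.053, 1.613, -0, 1.476, -0.119], TCP at [0.163, -0.603, 0.206] pointing down, gripper open.
Joint ranges: [-3.01, 3.01], [-1.01, 2.22], [0.06, 2.58], [-1.02, 4.17], [0.09, 2.62], [-3.14, 3.14]. Speed limits (rad/s): [2.57, 2.57, 3.14, 3.14, 3.14, 3.14].

## Interface

Orientations are given as a rotation vector (axis times angle).
In Python, from station import ctrl gives the robot as it stands. The module is installed in compiled form; this text tells all that it offers.
- The arm moves only by the shell command python3 -m handwheel 'ROWS' [OPENING] [FORCE]. ROWS is JSON, a list of rows, each a list of 2 entries, a list of its own where there are three numbers: the shift along the tool's x, y, z in cm, then the turn, a rotation vector about the tool's x, y, z in rad. In form: [[[tx, ty, tz], [ax, ay, az]], ...]. A call has 1 to 5 rows; each row is the pose to reach, as a shift and turn from the pose commanded when the call began, along the tool's axes at that moment; what a row does not reach only later rows make up. A row lasts 1/8 s, in which the tool goes at most 62.5 mm and 10.7 degrees, less where a joint would pass 70% of its speed; a pose out of reach is approached as far as the arm can. A call with a gripper value outside its range is refused whole. OPENING is the gripper's target within -1 to 1 (shut at 1, half-way at 0, fully open at -1), set as the call begins (- or left out, the last holds). The fingers move at their own pace and stop on an object; FORCE is the grip in N (left out, the last holds). Time passes only in rows, so rows that repeat a pose let the fingers close. It gives the time, the measured TCP pose, the force, the opening and the grip force at its end, in the units of the state.
- ctrl.get_obs(): the state, without advancing time (a new reading comes with each control period).
- ctrl.get_image(name): name is "scene" or "top" or "wrist"; returns the picture (400x640x3 uint8, blue, green, red); there is no depth.
- ctrl.calibration(name): a dict with "fx", "fy", "cx", "cy" (pixels), "k1" (the pictures are not rectified: a ray, as slopes to the right and down, at radius r is drawn at 1 + k1 r^2 times it, then the intrinsics apply), "R" (3x3) and "t" (3): a world point X has camera coordinates R X + t. Camera axes: x right, y down, z forward; pixel columns grow to the right and rows downward; lengths in m; the calibration is good to about 2 mm. A picture is of the moment at which its call begins: read the wrist's pose just before it. calibration takes no time and is no camera call; for the wrist camera it gives the pose at the moment of the call.
- ctrl.finish_job(): hands the job in; it is judged then, once.
Trained networks look in the newest picture that a camera, given by its name, has taken for a name from the list of things; names that differ only in an ending like _2 or _b are one class to them, and where a whole thing is asked for, a point or a joint stands for the part that bears it (a point fixed in the world has none). Each returns a list of dicts, best first, with "score" (0 to 1); they miss things now and then, are a little off and sometimes report something else, mostly with a low value. They report only what shows in the picture. A call takes as long as a camera call.
- ctrl.look_for(camera, query): "position" ([column, row] in pixels, amid what is visible of it).
- ctrl.landmark_of(camera, query): "position" ([column, row] in pixels: a listed point, or the origin of a listed thing).
The state is a dict: "t": time; "q": joint angles; "dq": joint speeds; "effort": joint torques, N m; "tool_pos": TCP position; "tool_rot": TCP orientation; "contact_force": force on the tool from outside, world axes, zero at the start; "wrist_torque": the same for the moment, N m; "opening": finger opening in m; "grip_force": force on a finger pad.
Only numpy, scipy, OpenCV 4.12 (cv2) and the standard library are available. Lean on these libraries where they do the work, as an engineer would, in place of code of your own. Each camera call takes 0.05 s, during which the arm holds its last target. There are 200 camera calls.

## Task

On the blue bench eyelet press, push the red ram head straight down to its stop to set the eyelet in the tag, and let it spring back up. Then pull the black index knob up to the end of its travel, so that its pin is clear of the hole in the dial, and finish while still holding it fully up, so that a colleague can turn the dial. Do not turn the dial yourself, and leave the spool, the tin, the pattern weight and the iron where they are.

Things in the scene. Friction and masses are not known exactly. Their poses are not given: they have to be found in the camera images.
- press: Blue bench press, fixed to the table: base plate 280 x 360 x 20 mm. Origin on the table under the axis of its round aluminium dial (radius 110 mm, top 55 mm high, six brass dies on a 70 mm circle). Its z is up; its column (60 x 50 mm, 160 mm out) and its overhead arm (50 mm wide, 145 to 190 mm high) stand on its +y side, the arm reaching in to the ram.
- ram_top (a point): Centre of the top face of the red round ram head (48 mm across, 20 mm thick, on a steel rod), 70 mm from the dial axis on the press's +y side, 245 mm above the table at rest. It is pushed straight down; the point moves with it. Under the head are a coil spring and a guide tube 42 mm across, whose top is 195 mm high.
- ram (a joint): Travel of the ram in m: 0 at rest (up), 0.018 at its lower stop. The spring needs about 6 N to start and 15 N at the stop; it returns by itself.
- index: Grey index bracket fixed at the dial's rim. Origin on the table under the dial axis (same point as the press's origin), z up; its knob lies in its -y direction, 95 mm from that axis. It is set round the dial at up to 0.9 rad either side of the point opposite the ram. It is 40 mm wide, reaches 76 to 150 mm from the axis and its top is 95 mm high; a collar 22 mm across stands on it up to 105 mm.
- knob (a point): Black upright cylindrical pull knob of the index pin, 24 mm across, 30 mm tall, with a yellow dot on top. The point is its centre, 133 mm above the table at rest (underside 118 mm, top 148 mm); below it are only the 10 mm pin and the collar. It is pulled straight up.
- plunger (a joint): How far the index pin is pulled up, in m: 0 seated (8 mm deep in the dial's hole), 0.015 fully up at its stop. The spring pulls it back down with about 7 N at the start and 11 N at the stop; it does not stay up by itself.
- dial (a joint): Angle of the dial in rad about the vertical, 0 at the start; it is stiff to turn. Leave it.
- spool: Bystander: green spool, 44 mm across, 56 mm tall. Origin at the centre of its underside.
- tin: Bystander: round steel eyelet tin, 68 mm across, 45 mm tall. Origin at the centre of its underside.
- weight: Bystander: dark steel pattern weight, 72 mm across, 48 mm tall with its small grip. Origin at the centre of its underside.
- iron: Bystander: grey iron with a wooden handle along its x, about 225 x 110 mm, 140 mm tall, standing on its rest of 280 x 150 x 20 mm. Origin at the centre of its underside.

How it is judged:
On the way, in this order (a step that is already met when the one before it is completed fails the run):
1. the ram head is pushed down to its stop (within 2 mm) (value of joint ram above 0.016 m), for 0.1 s.
2. the ram has sprung back up (value of joint ram below 0.003 m), for 0.1 s.
3. the index knob is pulled fully up by the fingers (value of joint plunger above 0.0128 m and contact force between the fingers and plunger above 2 N), for 0.2 s.
At the end, for the whole second after the job is handed in: The fingers hold the index knob at least 12.8 mm of its 15 mm up, the ram is back up (within 3 mm), the dial has turned less than 0.06 rad and the four bystanders are within 30 mm of where they stood (all of step 3 and value of joint ram below 0.003 m and value of joint dial between -0.06 and 0.06 rad and distance of each of spool, tin, weight, iron from where it was at the start of the episode below 0.03 m); the arm keeps its last pose, push and grip.
It fails at once if the dial is turned by more than 0.06 rad (value of joint dial above 0.06 rad or value of joint dial below -0.06 rad).
It fails at once if a bystander (spool, tin, weight, iron) is moved by more than 30 mm or knocked over (distance of any of spool, tin, weight, iron from where it was at the start of the episode above 0.03 m or angle between any of spool, tin, weight, iron's own z axis and vertical above 0.5 rad).
It also fails if it takes over 40 s, if anything falls off the work surface, if the arm or the gripper's body presses on something with over 40 N, if the wrist force passes 120 N, or if a joint passes its speed limit or range.

## Working session

There is one attempt and no reset: what is moved stays moved. The work goes in short steps, Python scripts to look and compute and a shell command to move; the robot and the scene stay as the last step left them, time stands still between calls to the robot, and variables do not carry over. Pictures are saved under pics/ and viewed, at most 10 in all, crops included, and the job is handed in when it is done.

```bash
mkdir -p pics; cat > h.py <<'E'
import numpy as np, cv2
from station import ctrl
from scipy.spatial.transform import Rotation as Ro
def ray(cam,px,c=None):
    c=c or ctrl.calibration(cam); d=np.array([(px[0]-c['cx'])/c['fx'],(px[1]-c['cy'])/c['fy']]); s=d.copy()
    for _ in range(20): s=d/(1+c['k1']*(s@s))
    R=np.array(c['R']);t=np.array(c['t']); return -R.T@t, R.T@np.r_[s,1]
def atz(cam,px,z,c=None):
    o,v=ray(cam,px,c); return o+v*(z-o[2])/v[2]
def proj(cam,X):
    c=ctrl.calibration(cam); p=np.array(c['R'])@X+np.array(c['t']); s=p[:2]/p[2]; s=s*(1+c['k1']*(s@s)); return s*[c['fx'],c['fy']]+[c['cx'],c['cy']]
def tool(target):
    o=ctrl.get_obs(); return Ro.from_rotvec(o['tool_rot']).inv().apply(np.array(target)-o['tool_pos'])*100
E
python3 - <<'E'
from h import *
np.set_printoptions(precision=4,suppress=True)
o=ctrl.get_obs(); print(o['t'],o['tool_pos'],o['tool_rot'],Ro.from_rotvec(o['tool_rot']).as_matrix())
H=dict(ram_top=.245,knob=.133,press=0,index=0,spool=0,tin=0,weight=0,iron=0)
for cam in("top","scene"):
    cv2.imwrite(f"pics/{cam}0.png",ctrl.get_image(cam))
    print(cam,ray(cam,(320,200)))
    for n,z in H.items():
        for d in ctrl.landmark_of(cam,n)[:2]: print(cam,n,round(d['score'],2),np.array(d['position']),atz(cam,d['position'],z))
E
```

```text
0.0 [ 0.1629 -0.6027  0.205 ] [-3.1123 -0.4129  0.0001] [[ 0.9654  0.2607 -0.0003]
 [ 0.2607 -0.9654  0.002 ]
 [ 0.0002 -0.002  -1.    ]]
top (array([0.1982, 0.027 , 1.6788]), array([ 0.1674,  0.0064, -0.986 ]))
top ram_top 0.47 [307.7 148.9] [0.6279 0.0766 0.245 ]
top knob 0.49 [332.5 183. ] [ 0.525  -0.0116  0.133 ]
top press 0.75 [321.9 170.9] [0.6053 0.0276 0.    ]
top index 0.72 [324.  167.9] [0.6178 0.0186 0.    ]
top spool 0.5 [429.5 203.9] [ 0.4567 -0.4111  0.    ]
top tin 0.58 [432.4 160.6] [ 0.6398 -0.4362  0.    ]
top weight 0.82 [438.8 240. ] [ 0.3078 -0.4396  0.    ]
top iron 0.59 [219.5 202.2] [0.4832 0.4513 0.    ]
scene (array([ 1.4749, -0.498 ,  1.1355]), array([-0.6581,  0.3626, -0.6599]))
scene ram_top 0.85 [358.6 198.1] [0.6288 0.0908 0.245 ]
scene knob 0.66 [307.2 215.2] [ 0.5187 -0.014   0.133 ]
scene press 0.61 [331.  259.7] [0.6051 0.0244 0.    ]
scene spool 0.53 [172.6 282.2] [ 0.4677 -0.4313  0.    ]
scene tin 0.96 [187.9 323.4] [ 0.6269 -0.4328  0.    ]
scene weight 0.73 [153.  247.6] [ 0.303  -0.4484  0.    ]
scene iron 0.71 [421.8 188. ] [0.4532 0.4873 0.    ]
```

View pics/top0.png

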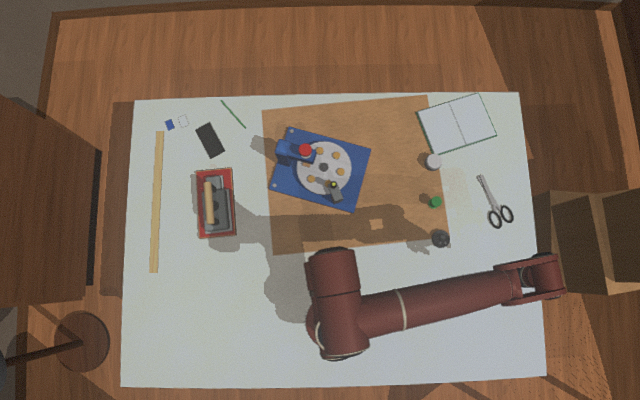

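View pics/scene0.png

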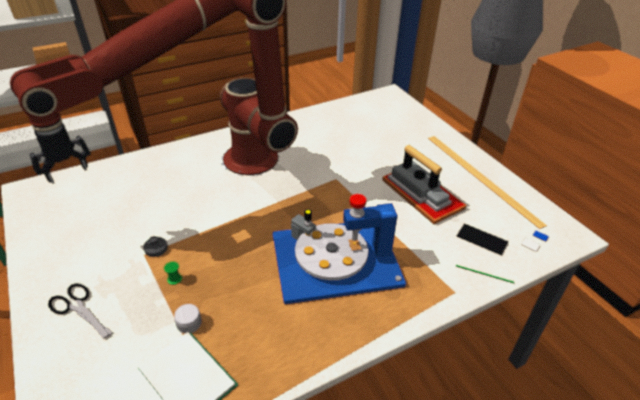

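The top view shows the dial centre near (323,167), the red ram head at (305,150), the knob dot at (333,183) and the column on the left of the dial. The scene view agrees: the ram head is at (358,200) and the knob at (307,213). I'll raise the tool and fly over for a wrist view.

```bash
python3 -m handwheel '[[[0,0,-6],[0,0,0]],[[3,-2,-12],[0,0,0]],[[7,-6,-16],[0,0,0]],[[11,-10,-18],[0,0,0]],[[15,-13,-20],[0,0,0]]]' 1 40; python3 -m handwheel '[[[4,-4,0],[0,0,0]],[[8,-8,0],[0,0,0]],[[12,-12,0],[0,0,0]],[[16,-16,0],[0,0,0]],[[20,-19,0],[0,0,0]]]'; python3 -m handwheel '[[[4,-4,0],[0,0,0]],[[8,-8,0],[0,0,0]],[[12,-11,0],[0,0,0]],[[15,-13,0],[0,0,0]],[[15,-13,0],[0,0,0]]]'
python3 - <<'E'
from h import *
np.set_printoptions(precision=4,suppress=True)
cal=ctrl.calibration("wrist"); im=ctrl.get_image("wrist"); cv2.imwrite("pics/w1.png",im)
print(ctrl.get_obs()['tool_pos'])
for n,z in dict(ram_top=.245,knob=.133,press=0,index=0).items():
    for d in ctrl.landmark_of("wrist",n)[:2]: print(n,d['score'],d['position'],atz("wrist",d['position'],z,cal))
def blobs(cam,im,c):
    h=cv2.cvtColor(im,cv2.COLOR_BGR2HSV)
    for nm,m,z in(("red",(((h[...,0]<6)|(h[...,0]>174))&(h[...,1]>180)&(h[...,2]>120)),.245),("yel",((abs(h[...,0].astype(int)-28)<6)&(h[...,1]>150)&(h[...,2]>130)),.148)):
        n,_,s,ce=cv2.connectedComponentsWithStats(m.astype(np.uint8))
        for i in np.argsort(-s[1:,4])[:3]+1: print(cam,nm,s[i],ce[i],atz(cam,ce[i],z,c))
blobs("wrist",im,cal)
for c in("top","scene"): blobs(c,cv2.imread(f"pics/{c}0.png"),ctrl.calibration(c))
E
```

```text
t: 1.52
tool_pos: [0.2733, -0.4387, 0.407]
tool_rot: [3.113, 0.411, 0.001]
contact_force: [0.7, -0.4, 0.7]
opening: 0.0003
grip_force: 0.0
t: 2.15
tool_pos: [0.417, -0.2027, 0.4061]
tool_rot: [3.113, 0.414, 0.002]
contact_force: [0.2, -0.2, 0.8]
opening: -0.0003
grip_force: 0.0
t: 2.78
tool_pos: [0.528, -0.0383, 0.4049]
tool_rot: [-3.113, -0.419, 0.002]
contact_force: [-0.6, 0.4, -2.0]
opening: -0.0
grip_force: 0.0
[ 0.5274 -0.0394  0.4052]
ram_top 0.57 [229.9, 55.4] [0.6274 0.091  0.245 ]
knob 0.81 [307.1, 161.5] [ 0.5174 -0.0133  0.133 ]
press 0.84 [303.3, 98.0] [0.6054 0.0242 0.    ]
press 0.31 [466.3, 282.8] [ 0.3117 -0.4414  0.    ]
index 0.45 [61.0, 106.8] [0.4715 0.4836 0.    ]
wrist red [234  34  21  44 640] [243.9187  56.5172] [0.63   0.0766 0.245 ]
wrist red [ 76  88  23  91 312] [ 92.9135 139.8205] [0.5009 0.2312 0.245 ]
wrist red [ 22  23  17  18 185] [30.1784 29.3568] [0.603  0.3075 0.245 ]
wrist yel [303 159   8   8  54] [306.5185 162.3889] [ 0.519  -0.0129  0.148 ]
scene red [415 200  49  18 276] [440.3261 208.6884] [0.7677 0.2659 0.245 ]
scene red [349 194  17  13 166] [356.9759 199.9759] [0.6335 0.0827 0.245 ]
scene red [19 79  2  5  5] [19.2 81. ] [-0.5122 -0.6868  0.245 ]
scene yel [306 210   4   4  14] [307.5    211.2857] [ 0.5182 -0.0126  0.148 ]
scene yel [179 265   1   2   2] [179.  265.5] [ 0.5515 -0.4102  0.148 ]
scene yel [169 261   1   1   1] [169. 261.] [ 0.5238 -0.4292  0.148 ]
```

View pics/w1.png

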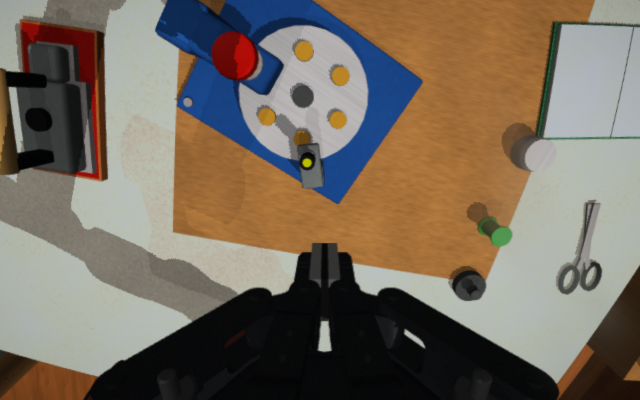

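The wrist view shows the ram head's top at about (234,55), the dial hub at (302,96) and the knob dot at (307,162). Next I'll compute positions from these and check them against the known radii.

```bash
python3 - <<'E'
from h import *
np.set_printoptions(precision=4,suppress=True)
im=cv2.imread("pics/w1.png"); b=im.astype(int)
m=((b[...,2]>110)&(b[...,1]<50)&(b[...,0]<50)).astype(np.uint8); m[:, :200]=0;m[:,290:]=0;m[120:]=0
c=max(cv2.findContours(m,0,2)[0],key=cv2.contourArea); print(cv2.fitEllipse(c),cv2.minEnclosingCircle(c))
ctr=cv2.fitEllipse(c)[0]
hub=atz("wrist",(302,96),.06); k=atz("wrist",(306.5,162.4),.148); r=atz("wrist",ctr,.245)
print(hub,k,r,np.linalg.norm((k-hub)[:2]),np.linalg.norm((r-hub)[:2]),k-hub)
for n in ("ram_top","knob"): print(n)
rt=atz("wrist",(229.9,55.4),.245); print(rt,np.linalg.norm((rt-hub)[:2]))
print("top red",atz("top",(305.5,150),.245))
cv2.imwrite("pics/w1c.png",cv2.resize(im[20:200,200:380],None,fx=3.3,fy=3.3,interpolation=cv2.INTER_CUBIC))
E
```

```text
((243.6962432861328, 56.25497055053711), (19.219058990478516, 43.42710494995117), 0.45445486903190613) ((239.5, 56.0), 22.14168930053711)
[0.6078 0.0197 0.06  ] [ 0.5182 -0.0155  0.148 ] [0.63   0.0739 0.245 ] 0.09629925188148547 0.058589952598796034 [-0.0896 -0.0352  0.088 ]
ram_top
knob
[0.6272 0.0881 0.245 ] 0.07111364095309411
top red [0.624  0.0845 0.245 ]
```

View pics/w1c.png

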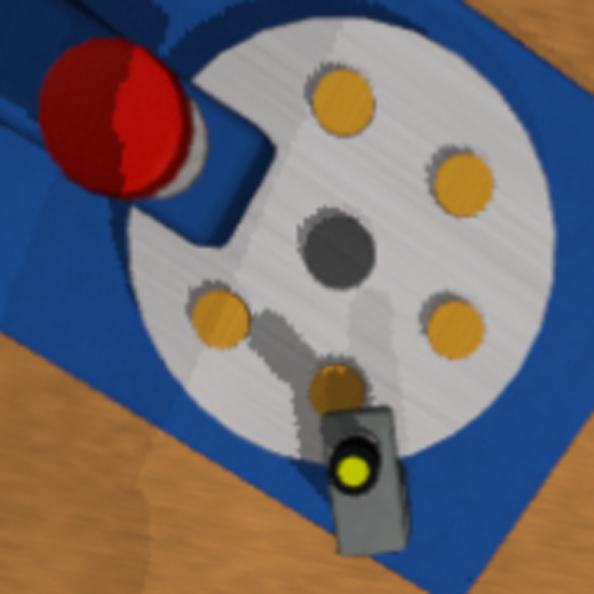

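```bash
python3 -c "
from h import *
print(tool([.627,.086,.27]))"
```

```text
[12.95673943 -9.65950013 13.5828161 ]
```

```bash
python3 -m handwheel '[[[4,-3,1],[0,0,0]],[[8,-6,4],[0,0,0]],[[12,-9,8],[0,0,0]],[[13,-9.7,12],[0,0,0]],[[13,-9.7,13.6],[0,0,0]]]'; python3 -m handwheel '[[[0,0,0],[0,0,0]],[[0,0,0],[0,0,0]]]'
python3 - <<'E'
from h import *
print(tool([.627,.086,.245]),ctrl.get_obs()['contact_force'])
cv2.imwrite("pics/w2.png",ctrl.get_image("wrist"))
E
```

```text
t: 3.65
tool_pos: [0.6263, 0.0872, 0.2659]
tool_rot: [-3.114, -0.413, 0.008]
contact_force: [-0.3, -0.2, -0.4]
opening: 0.0001
grip_force: 0.0
t: 3.9
tool_pos: [0.6282, 0.0866, 0.2724]
tool_rot: [3.114, 0.411, 0.006]
contact_force: [0.0, -0.4, 0.5]
opening: -0.0
grip_force: 0.0
[-0.14249113  0.02056923  2.74005742] [ 0.02738377 -0.42229771  0.53369905]
```

View pics/w2.png

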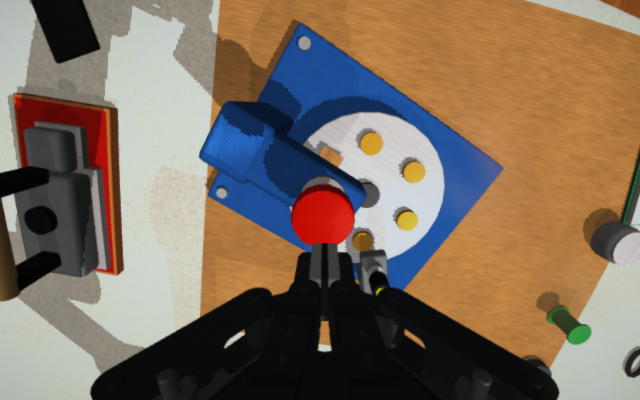

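```bash
python3 -c "
from h import *
print(atz('wrist',(323,215),.245),proj('wrist',np.array([.627,.086,.245])),proj('wrist',ctrl.get_obs()['tool_pos']))"
```

```text
[0.63262644 0.08946071 0.245     ] [325.59494183 223.08948102] [325.31747557 237.72746089]
```

Tips are within about 4 mm of the head's axis. The red top is centred near (323,215), so I'll shift slightly and press.

```bash
python3 -m handwheel '[[[0.2,-0.1,1.5],[0,0,0]],[[0.2,-0.1,2.6],[0,0,0]],[[0.2,-0.1,3.2],[0,0,0]],[[0.2,-0.1,3.8],[0,0,0]],[[0.2,-0.1,4.2],[0,0,0]]]'; python3 -m handwheel '[[[0,0,0.2],[0,0,0]],[[0,0,0.4],[0,0,0]],[[0,0,0.4],[0,0,0]]]'
```

```text
t: 4.58
tool_pos: [0.6291, 0.0891, 0.227]
tool_rot: [-3.114, -0.413, 0.001]
contact_force: [0.0, -0.0, -0.5]
opening: -0.0001
grip_force: 0.0
t: 4.95
tool_pos: [0.6292, 0.0891, 0.2235]
tool_rot: [3.114, 0.413, 0.0]
contact_force: [0.2, -0.4, 0.1]
opening: -0.0002
grip_force: 0.0
```

```bash
python3 - <<'E'
from h import *
a=ctrl.get_image("wrist"); b=ctrl.get_image("scene")
s=b[130:290,250:450]; cv2.imwrite("pics/p3.png",np.hstack([a[100:300,200:440].repeat(2,0).repeat(2,1)[:400],cv2.resize(s,(320,256)).__class__ and cv2.copyMakeBorder(cv2.resize(s,(320,256),interpolation=2),0,144,0,0,0)]))
E
```

```text
(no output)
```

View pics/p3.png

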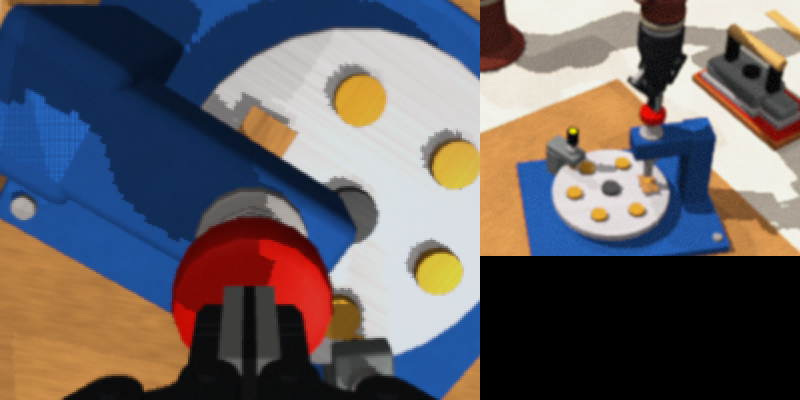

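The crop shows the tips over the red head, which spans about columns 286–366 in the full picture. I'll estimate its height from that apparent width.

```bash
python3 - <<'E'
from h import *
np.set_printoptions(precision=4,suppress=True)
im=ctrl.get_image("wrist")
def mask(im):
    b=im.astype(int); m=((b[...,2]>90)&(b[...,1]<45)&(b[...,0]<45)); m[:,:240]=0; m[:,420:]=0; return m
c=ctrl.calibration("wrist"); o,v=ray("wrist",(320,200)); print(c['fx'],o,v)
for f in("pics/w2.png",None):
    m=mask(cv2.imread(f) if f else im); w=m.sum(1); r=np.where(m)
    xs=[(y,np.where(m[y])[0].min(),np.where(m[y])[0].max()) for y in range(r[0].min(),r[0].max()+1,6)]; print(r[0].min(),r[0].max(),xs)
for z in(.245,.235,.227,.22):
    print(z,[ (proj('wrist',np.array([.630+dx,.088+dy,z]))) for dx,dy in((0,0),(-.0063,.0232),(.0063,-.0232),(.0232,.0063))])
print(ctrl.get_obs())
E
```

```text
290.44921089590883 [0.7078 0.1111 0.3919] [-0.3091 -0.0691 -0.9486]
190 245 [(190, np.int64(315), np.int64(329)), (196, np.int64(302), np.int64(342)), (202, np.int64(296), np.int64(348)), (208, np.int64(293), np.int64(352)), (214, np.int64(292), np.int64(353)), (220, np.int64(291), np.int64(353)), (226, np.int64(293), np.int64(351)), (232, np.int64(296), np.int64(348)), (238, np.int64(300), np.int64(344)), (244, np.int64(309), np.int64(311))]
216 276 [(216, np.int64(317), np.int64(322)), (222, np.int64(302), np.int64(345)), (228, np.int64(295), np.int64(354)), (234, np.int64(292), np.int64(360)), (240, np.int64(289), np.int64(364)), (246, np.int64(287), np.int64(365)), (252, np.int64(286), np.int64(365)), (258, np.int64(287), np.int64(364)), (264, np.int64(289), np.int64(362)), (270, np.int64(292), np.int64(359)), (276, np.int64(354), np.int64(354))]
0.245 [array([327.7011, 253.4663]), array([285.4877, 253.5187]), array([369.8913, 253.3031]), array([327.78  , 214.0577])]
0.235 [array([327.4979, 245.3212]), array([287.5585, 245.3793]), array([367.4174, 245.179 ]), array([327.5617, 207.7537])]
0.227 [array([327.3502, 239.4097]), array([289.0629, 239.4709]), array([365.62  , 239.2813]), array([327.404 , 203.2035])]
0.22 [array([327.2306, 234.6238]), array([290.2819, 234.6869]), array([364.1635, 234.5058]), array([327.2768, 199.5347])]
{'t': 5.1, 'q': array([ 0.0236,  0.0673,  1.5684, -0.    ,  1.5055,  1.3306]), 'dq': array([ 0.0002,  0.0006,  0.0017, -0.001 , -0.0004, -0.0001]), 'effort': array([  0.0019, -40.2028, -37.2463,   0.0002,  -0.0001,   0.    ]), 'tool_pos': array([0.6293, 0.0891, 0.2238]), 'tool_rot': array([3.1142, 0.4132, 0.0007]), 'contact_force': array([ 0.6586,  0.5325, -0.22  ]), 'wrist_torque': array([-0.0312,  0.0386,  0.0317]), 'grip_force': 0.0, 'opening': -9.844338395491435e-05}
```

```bash
python3 - <<'E'
from h import *
np.set_printoptions(precision=1,suppress=True)
im=ctrl.get_image("scene"); a=cv2.imread("pics/scene0.png")
P=ctrl.get_obs()['tool_pos']; print(proj("scene",P),proj("scene",P+[0,0,.1]),proj("top",P))
f=lambda i:cv2.resize(i[140:240,310:410],None,fx=4,fy=4,interpolation=cv2.INTER_NEAREST)
for n in("ram_top","knob"): print([ (d['position'],d['score']) for d in ctrl.landmark_of("scene",n)[:1]])
cv2.imwrite("pics/p4.png",np.hstack([f(a),f(im)]))
E
```

```text
[357.7 204.1] [360.1 176.2] [304.5 150.3]
[([355.6, 197.4], 0.62)]
[([307.1, 215.4], 0.59)]
```

View pics/p4.png

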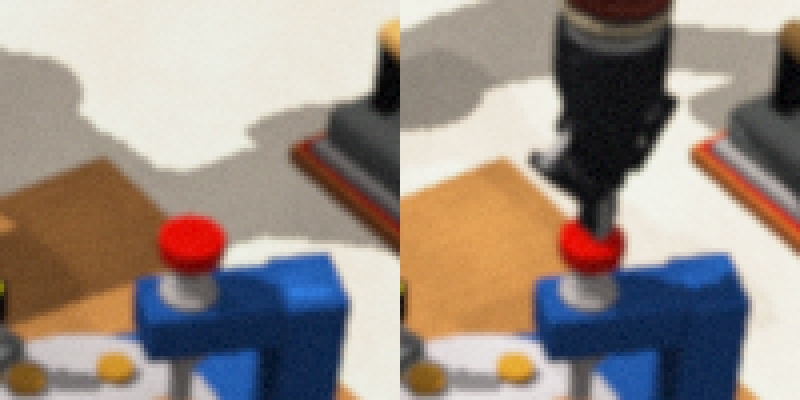

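The head has barely moved: its bottom edge is at the same row, about 208, in both halves. The tips only just touch its top, at about (359,199). So the real tips are higher than the reported z suggests, and I'll keep going down while watching the force.

```bash
python3 -m handwheel '[[[0,0,0.3],[0,0,0]],[[0,0,0.6],[0,0,0]],[[0,0,0.6],[0,0,0]]]'; python3 -m handwheel '[[[0,0,0.3],[0,0,0]],[[0,0,0.6],[0,0,0]],[[0,0,0.6],[0,0,0]]]'
```

```text
t: 5.62
tool_pos: [0.6294, 0.0891, 0.219]
tool_rot: [3.114, 0.413, 0.001]
contact_force: [-2.8, -0.8, 7.3]
opening: -0.0003
grip_force: 3.3
t: 6.0
tool_pos: [0.6294, 0.0891, 0.2139]
tool_rot: [3.114, 0.413, 0.002]
contact_force: [-3.5, -0.2, 10.2]
opening: 0.0001
grip_force: 4.5
```

```bash
python3 -m handwheel '[[[0,0,0.3],[0,0,0]],[[0,0,0.6],[0,0,0]],[[0,0,0.8],[0,0,0]],[[0,0,0.8],[0,0,0]]]'; python3 -m handwheel '[[[0,0,0.2],[0,0,0]],[[0,0,0.4],[0,0,0]],[[0,0,0.4],[0,0,0]]]'
```

```text
t: 6.5
tool_pos: [0.6294, 0.0891, 0.2071]
tool_rot: [3.114, 0.413, 0.002]
contact_force: [-7.0, -0.8, 12.4]
opening: -0.0002
grip_force: 6.2
t: 6.88
tool_pos: [0.6294, 0.0891, 0.2037]
tool_rot: [3.114, 0.413, 0.003]
contact_force: [-8.2, -0.8, 14.9]
opening: -0.0002
grip_force: 7.1
```

```bash
python3 -m handwheel '[[[0,0,0.15],[0,0,0]],[[0,0,0.25],[0,0,0]],[[0,0,0.25],[0,0,0]]]'
```

```text
t: 7.25
tool_pos: [0.6295, 0.0891, 0.2019]
tool_rot: [3.114, 0.413, 0.003]
contact_force: [-7.9, -0.7, 15.1]
opening: -0.0002
grip_force: 7.9
```

```bash
python3 -m handwheel '[[[0,0,0.2],[0,0,0]],[[0,0,0.3],[0,0,0]],[[0,0,0.3],[0,0,0]]]'
```

```text
t: 7.62
tool_pos: [0.6295, 0.0891, 0.2019]
tool_rot: [3.113, 0.413, 0.004]
contact_force: [-13.2, -1.2, 24.3]
opening: -0.0005
grip_force: 12.4
```

The stop is reached: z held at 0.2019 while the force rose from 15 to 24 N. Now I'll release upward and move towards the knob, opening the fingers.

```bash
python3 -m handwheel '[[[0,0,-1.5],[0,0,0]],[[0,0,-3],[0,0,0]],[[0,0,-5],[0,0,0]],[[0,0,-8],[0,0,0]],[[0,0,-8],[0,0,0]]]'; python3 - <<'E'
from h import *
np.set_printoptions(precision=4,suppress=True)
im=ctrl.get_image("scene"); b=im.astype(int)
for i in(im,cv2.imread("pics/scene0.png")):
    b=i.astype(int); m=((b[...,2]>120)&(b[...,1]<50)&(b[...,0]<60))[180:225,335:375]; r=np.where(m); print(r[0].min()+180,r[0].max()+180,m.sum())
print(tool([.518,-.0135,.24]),ctrl.get_obs()['contact_force'])
E
```

```text
t: 8.25
tool_pos: [0.6306, 0.0891, 0.2773]
tool_rot: [3.114, 0.413, 0.009]
contact_force: [-0.3, 0.1, 0.5]
opening: 0.0003
grip_force: 0.0
195 206 145
195 206 159
[-13.4729   6.989    3.4791] [-0.1596  0.2926 -0.9718]
```

```bash
python3 -m handwheel '[[[-4,2,0],[0,0,0]],[[-8,4,0],[0,0,0]],[[-12,6.3,0],[0,0,0]],[[-13.5,7,2],[0,0,0]],[[-13.5,7,4],[0,0,0]]]' -0.4 40;  python3 -m handwheel '[[[0,0,0],[0,0,0]],[[0,0,0],[0,0,0]]]'; python3 - <<'E'
from h import *
np.set_printoptions(precision=4,suppress=True)
im=ctrl.get_image("wrist"); s=ctrl.get_image("scene"); P=ctrl.get_obs()['tool_pos']
print(P,tool([.518,-.0135,.114]),"tcp wrist",proj("wrist",P),"knob top",proj("wrist",np.array([.518,-.0135,.148])),"scene tcp",proj("scene",P))
h=cv2.cvtColor(im,cv2.COLOR_BGR2HSV); m=((abs(h[...,0].astype(int)-28)<6)&(h[...,1]>150)&(h[...,2]>130)).astype(np.uint8)
n,_,st,ce=cv2.connectedComponentsWithStats(m); 
for i in np.argsort(-st[1:,4])[:2]+1: print(st[i],ce[i],atz("wrist",ce[i],.148))
cv2.imwrite("pics/p5.png",np.hstack([im[100:400,120:520],cv2.resize(s[130:260,240:400],None,fx=2.3,fy=2.3,interpolation=2)[:300,:400]]) if False else np.hstack([im[100:400,120:520],cv2.resize(s[130:250,240:400],(400,300),interpolation=2)]))
E
```

```text
t: 8.93
tool_pos: [0.5161, -0.0142, 0.2318]
tool_rot: [-3.114, -0.411, 0.002]
contact_force: [-0.1, 0.7, 0.3]
opening: 0.0601
grip_force: 0.0
t: 9.18
tool_pos: [0.5175, -0.0131, 0.2337]
tool_rot: [-3.114, -0.415, 0.001]
contact_force: [-0.0, -0.1, 0.9]
opening: 0.0599
grip_force: 0.0
[ 0.5179 -0.0133  0.2347] [-0.0101  0.0163 12.0727] tcp wrist [325.3823 237.7171] knob top [325.1391 196.3741] scene tcp [307.2031 189.0813]
[319 189  14  13 148] [325.223  195.1959] [ 0.5191 -0.0133  0.148 ]
```

View pics/p5.png

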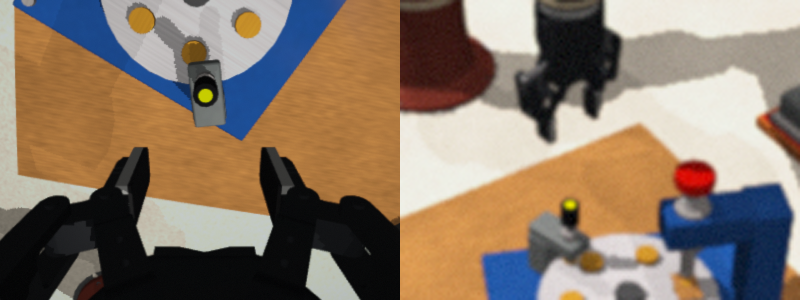

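The wrist view shows the knob dot at (325,195), centred between the open pads as predicted. In the scene view the tips' midpoint is near (308,181), while the nominal TCP projects to row 189. That confirms the tips sit about 25 mm behind the nominal TCP, so I'll descend in stages.

```bash
python3 -m handwheel '[[[0,0,4],[0,0,0]],[[0,0,8],[0,0,0]],[[0,0,11],[0,0,0]],[[0,0,12],[0,0,0]],[[0,0,12],[0,0,0]]]'; python3 -m handwheel '[[[0,0,0.5],[0,0,0]],[[0,0,1],[0,0,0]],[[0,0,1.5],[0,0,0]],[[0,0,2],[0,0,0]],[[0,0,2],[0,0,0]]]'; python3 - <<'E'
from h import *
np.set_printoptions(precision=4,suppress=True)
im=ctrl.get_image("wrist"); s=ctrl.get_image("scene"); o=ctrl.get_obs(); P=o['tool_pos']
print(P,o['contact_force'],"tcp scene",proj("scene",P),"z112",proj("scene",np.array([P[0],P[1],.112])),proj("scene",np.array([P[0],P[1],.148])))
cv2.imwrite("pics/p6.png",np.hstack([im[100:400,120:520],cv2.resize(s[165:240,260:360],(400,300),interpolation=2)]))
E
```

```text
t: 9.9
tool_pos: [0.5175, -0.0136, 0.1144]
tool_rot: [3.114, 0.414, 0.0]
contact_force: [0.4, -0.4, -0.7]
opening: 0.0592
grip_force: 0.0
t: 10.52
tool_pos: [0.5166, -0.0136, 0.0933]
tool_rot: [-3.114, -0.413, 0.002]
contact_force: [0.2, 0.0, 0.1]
opening: 0.0595
grip_force: 0.0
[ 0.5171 -0.0137  0.0939] [-0.1168  0.5252  0.4911] tcp scene [307.0579 224.1728] z112 [307.0439 219.9002] [307.015  211.1751]
```

View pics/p6.png

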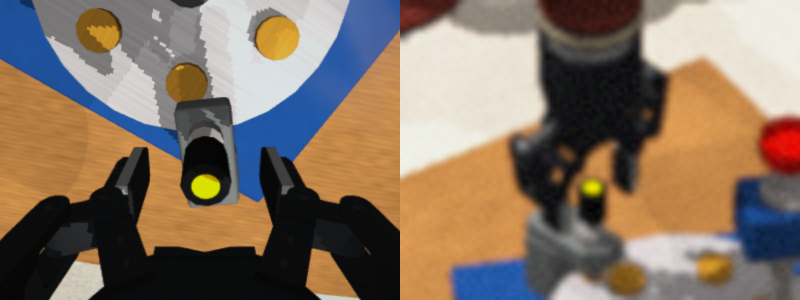

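The pads straddle the knob symmetrically: pad tips at crop (140,150) and (268,150), dot at (205,187). The tips still reach only the knob's upper half, so I'll go 1 cm lower and close.

```bash
python3 -m handwheel '[[[0,0,0.4],[0,0,0]],[[0,0,0.8],[0,0,0]],[[0,0,1],[0,0,0]]]'; python3 -m handwheel '[[[0,0,0],[0,0,0]],[[0,0,0],[0,0,0]],[[0,0,0],[0,0,0]],[[0,0,0],[0,0,0]],[[0,0,0],[0,0,0]]]' 1 60; python3 - <<'E'
from h import *
print(ctrl.get_obs()['wrist_torque'])
im=ctrl.get_image("wrist"); s=ctrl.get_image("scene")
cv2.imwrite("pics/p7.png",np.hstack([im[100:400,120:520],cv2.resize(s[165:240,260:360],(400,300),interpolation=2)]))
E
```

```text
t: 11.0
tool_pos: [0.5168, -0.0136, 0.0835]
tool_rot: [-3.114, -0.413, 0.001]
contact_force: [0.1, 0.7, -0.6]
opening: 0.0597
grip_force: 0.0
t: 11.62
tool_pos: [0.5173, -0.014, 0.0843]
tool_rot: [3.114, 0.413, 0.0]
contact_force: [-0.6, -1.9, 1.6]
opening: 0.0227
grip_force: 58.8
[-0.28950783  0.08636655 -0.00701229]
```

View pics/p7.png

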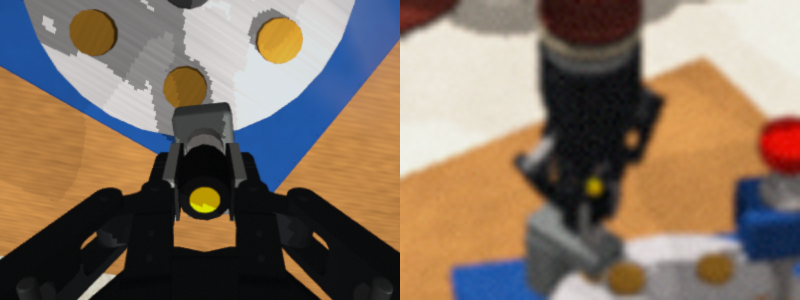

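The knob (dot at crop (205,200)) is gripped between the pads, with the opening at 23 mm and 59 N on the pads. Next I'll pull up.

```bash
python3 -m handwheel '[[[0,0,-0.3],[0,0,0]],[[0,0,-0.6],[0,0,0]],[[0,0,-0.9],[0,0,0]],[[0,0,-1.2],[0,0,0]],[[0,0,-1.2],[0,0,0]]]' - 80; python3 -m handwheel '[[[0,0,-0.2],[0,0,0]],[[0,0,-0.3],[0,0,0]],[[0,0,-0.3],[0,0,0]]]'
```

```text
t: 12.35
tool_pos: [0.5171, -0.0139, 0.0945]
tool_rot: [3.114, 0.413, 0.001]
contact_force: [7.0, -4.1, -10.2]
opening: 0.0223
grip_force: 78.6
t: 12.72
tool_pos: [0.5171, -0.0139, 0.0971]
tool_rot: [3.114, 0.413, 0.001]
contact_force: [6.5, -3.2, -11.0]
opening: 0.0223
grip_force: 78.7
```

```bash
python3 -m handwheel '[[[0,0,-0.15],[0,0,0]],[[0,0,-0.3],[0,0,0]],[[0,0,-0.3],[0,0,0]]]' - 100; python3 -m handwheel '[[[0,0,-0.15],[0,0,0]],[[0,0,-0.2],[0,0,0]],[[0,0,-0.2],[0,0,0]]]'
```

```text
t: 13.1
tool_pos: [0.5171, -0.0139, 0.0995]
tool_rot: [3.114, 0.413, 0.001]
contact_force: [8.4, -4.3, -13.1]
opening: 0.0222
grip_force: 98.6
t: 13.48
tool_pos: [0.517, -0.0139, 0.0996]
tool_rot: [3.114, 0.413, 0.002]
contact_force: [14.2, -4.3, -21.8]
opening: 0.022
grip_force: 98.9
```

The stop is reached: total rise is 15 mm and the force rose from 13 to 22 N with z unchanged. I'll hold briefly, confirm, and hand in.

```bash
python3 -m handwheel '[[[0,0,0],[0,0,0]],[[0,0,0],[0,0,0]],[[0,0,0],[0,0,0]],[[0,0,0],[0,0,0]]]' && python3 - <<'E'
from h import *
s=ctrl.get_image("scene"); b=s.astype(int); m=((b[...,2]>120)&(b[...,1]<50)&(b[...,0]<60))[180:225,335:375]; r=np.where(m); print(r[0].min()+180,r[0].max()+180)
o=ctrl.get_obs(); print(o['tool_pos'],o['contact_force'],o['grip_force'])
print(ctrl.finish_job())
E
```

```text
t: 13.98
tool_pos: [0.517, -0.0139, 0.0996]
tool_rot: [3.114, 0.413, 0.001]
contact_force: [14.7, -4.4, -23.2]
opening: 0.0221
grip_force: 98.9
195 206
[ 0.51698316 -0.01390707  0.09956594] [ 14.10252948  -3.89274614 -22.08269054] 98.86808037757874
the job is handed in; nothing more can be done
None
```

I pushed the ram to its stop and it sprang back; the arm now holds the index knob at its upper stop (15 mm), and the job is handed in at about 14 s; no verdict came back, and I took no reading of the dial or bystanders at the end.

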